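Load the sprung tin keeper

TASK

Load the small food tin into the sprung tin keeper. Pull the keeper's wooden handle out against the spring and park it in the middle of the three side pockets (the one with two dots) so that it stays there by itself; then stand the tin upright in the middle between the two jaws; then push the handle back out of the pocket so that the spring closes the jaw and clamps the tin. Do not tip the tin over, and leave the other jars, the mug and the fish tin where they are.

Things in the scene. Friction and masses are not known exactly. Their poses are not given: they have to be found in the camera images.
- keeper: tin keeper fixed on the worktop: wooden board 300 x 275 x 12 mm, covering x -125..175, y -160..115. Origin on the worktop; its x points away from the robot at yaw 0, y left, z up ('keeper' mm below). A steel cross bar (z 27..37) joins handle and moving jaw; a rail and spring barrel (up to z 43) lie at y -20. Parts, in keeper mm: see the other entries.
- handle_grip (a point): middle of the handle's wooden blade, keeper (30, -90, 72) at home; moves with it. Blade: upright, 24 mm in x, 10 mm thick in y, z 42..92, on a steel hub (z 25..43). Nothing within 30 mm on either side in y above z 43. Under the hood a vertical gripper does not fit: lean 28 to 45 deg, fingers pointing down and away from the robot, closing along keeper y.
- hood_edge (a point): middle of the lower front edge of the wooden hood over the handle's home place, keeper (24, -99, 160). Hood: x 24..145, y -155..-43, z 160..172, carried by an upright at x 119..131. Two spice jars stand on it.
- gate_nominal (a point): nominal centre of the middle pocket, keeper (-32, -90, 20), that is a pull of 62 mm; the real gate plate is screwed on up to 8 mm nearer or farther along x, different each time and not reported: feel for it or look. Aluminium plate, z 12..20: a lane along x at y -90 and three pockets on its right (-y) side, 15 mm wide, 26 mm apart, with 1, 2, 3 dots (1 nearest the hood).
- pusher (a joint): pull of handle and moving jaw towards the robot (keeper -x), m; 0 = home, at most 0.105. The spring pulls it home with about 3.5 N at 0 rising by 70 N/m. Parked, the handle's post leans on the hood-side tooth of the pocket, 3.5 mm less pull than at the pocket's centre.
- handle (a joint): sideways shift of the handle to the right (keeper -y), m; 0 = in the lane. An 8 mm post under it meets a tooth at about 6 mm where there is no pocket; at a pocket it goes to 0.022. Slight friction, no spring; parked, friction on the tooth holds it and a sideways push of about 5 N frees it.
- fixed_jaw (a point): top edge, middle, of the fixed jaw's flat face, keeper (68, 60, 52); it looks to -x and spans y 25..95, z 12..52. The moving jaw faces it, same y, z 16..50, its face at keeper x = 52 minus the pull: gap = 16 mm + pull.
- bay (a point): point on the board, keeper (39.5, 60, 12), where the centre of the tin's foot is once clamped. While parked, the middle of the open bay is nearer the robot: keeper x = 60 - pull/2 (mm).
- food_tin: small food tin, upright cylinder 57 mm across, 72 mm high, 0.12 to 0.26 kg; origin at the centre of its foot, z up. It stands on the worktop left or right of the keeper.
- jam_jar: glass jam jar with a screw lid, 65 mm across, 97 mm high, on the worktop on the other side of the keeper; origin at the centre of its foot; leave it
- spice_a: spice jar, 41 mm across, 105 mm high, on the hood (z=172 mm); origin at its foot; leave it
- spice_b: the other spice jar on the hood, same size; origin at its foot; leave it
- tuna_tin: flat fish tin 86 mm across, 40 mm high, at the right; origin at its foot; leave it
- mug_back: white mug 73 x 98 x 66 mm, at the left; origin at its foot; leave it
Things that resemble listed ones, but are neither listed nor needed, are in the scene too. What is shaped like the food_tin but blue or purple is not meant.

How it is judged:
On the way, in this order (a step that is already met when the one before it is completed fails the run):
1. the handle is parked in the middle pocket and stays there with the gripper off it (value of joint pusher between 0.048 and 0.076 m and value of joint handle above 0.012 m and contact force between the fingers and keeper below 0.3 N and height (world z) of food_tin below 0.005 m), for 0.2 s.
2. the tin stands upright between the jaws, let go, while the handle is still parked (value of joint pusher above 0.048 m and value of joint handle above 0.01 m and x of food_tin in the frame of keeper between 0 and 0.045 m and y of food_tin in the frame of keeper between 0.04 and 0.08 m and z of food_tin in the frame of keeper below 0.017 m and angle between food_tin's own z axis and vertical below 0.1 rad and contact force between the fingers and food_tin below 0.3 N), for 0.2 s.
At the end, for the whole second after the job is handed in: The handle is out of its pocket (less than 10 mm from the lane), the spring has closed the moving jaw on the tin (pull 36 to 46 mm), and the tin stands upright on the board between the jaws, against both, its centre within 21 mm of the bay point, at rest (value of joint handle below 0.01 m and value of joint pusher between 0.036 and 0.046 m and horizontal distance between food_tin and bay below 0.021 m and x of food_tin in the frame of keeper between 0.0345 and 0.0445 m and z of food_tin in the frame of keeper below 0.017 m and angle between food_tin's own z axis and vertical below 0.1 rad and linear speed of food_tin below 0.02 m/s); the robot touches nothing.
It fails at once if the tin is tipped over (angle between food_tin's own z axis and vertical above 0.8 rad).
It fails at once if the jam jar is displaced or tipped (distance of jam_jar from where it was at the start of the episode above 0.03 m or angle between jam_jar's own z axis and vertical above 0.4 rad).
It fails at once if a spice jar on the hood is displaced or tipped (distance of any of spice_a, spice_b from where it was at the start of the episode above 0.02 m or angle between any of spice_a, spice_b's own z axis and vertical above 0.4 rad).
It fails at once if the fish tin or the mug is displaced (distance of any of tuna_tin, mug_back from where it was at the start of the episode above 0.03 m).
It also fails if it takes over 72 s, if anything falls off the work surface, if the arm or the gripper's body presses on something with over 40 N, if the wrist force passes 120 N, or if a joint passes its speed limit or range.

ROBOT

A 6-joint arm with a two-finger parallel gripper is mounted at the origin on a cart in front of the work surface, level with it; the furniture and walls round the work are solid. World frame = base frame: x ahead of the robot, y to its left, z up, the work surface at z = 0. Lengths are in m, angles in rad, forces in N, time in s.
With the tool pointing down it reaches from about 0.3 to 0.775 m from the base axis. Payload 14.6 kg.
Tool frame: the origin (TCP) lies at the very end of the fingers, on their centre line; the grasp point (between the pads) lies 19 mm behind it (ctrl.grasp_offset is the distance from the TCP to the grasp point, in m); z points along the fingers, y is the line along which they close (so a half turn about z gives the same grasp; the last joint's range is limited). The gripper opens to 94 mm and grips with 3 to 60 N. Pads are 16 mm wide; open, the fingers measure 119 mm over their backs; the gripper's body (75 mm by 177 mm) begins 78 mm behind the grasp point.
Start: joints at [1.089, 0.3, 1.521, -0, 1.321, -0.067], TCP at [0.222, 0.503, 0.205] pointing down, gripper open.
Joint ranges: [-3.03, 3.03], [-0.79, 2.21], [0.23, 2.52], [-1.04, 4.18], [0, 3.07], [-2.55, 2.55]. Speed limits (rad/s): [2.22, 2.22, 2.57, 3.14, 3.14, 3.14].

INTERFACE

Orientations are given as [roll, pitch, yaw] about the fixed x, y, z axes, in that order (R = Rz(yaw) Ry(pitch) Rx(roll)).
In Python, from station import ctrl gives the robot as it stands.
- The arm moves only by the tool step_arm, never from a script. Its argument "plan" is a list that holds one entry, the list of rows, each a list of 6 numbers: the shift along the tool's x, y, z in units of 30 mm (1.0 is 30 mm), then the turn, a rotation vector about the tool's x, y, z in units of 6 degrees (1.0 is 6 degrees). In form: [[[dx, dy, dz, wx, wy, wz], ...]]. A call has 1 to 8 rows; each row is the pose to reach, as a shift and turn from the pose commanded when the call began, along the tool's axes at that moment; what a row does not reach only later rows make up. A row lasts 1/12 s, in which the tool goes at most 41.7 mm and 7.16 degrees, less where a joint would pass 70% of its speed; a pose out of reach is approached as far as the arm can. A call with a gripper value outside its range is refused whole. "grip" is the opening, from 0 (shut) to 1 (fully open), set as the call begins (left out, the last holds). The fingers move at their own pace and stop on an object; "squeeze" is the grip in N (left out, the last holds). Time passes only in rows, so rows that repeat a pose let the fingers close. It gives the time, the measured TCP pose, the force, the opening and the grip force at its end, in the units of the state.
- ctrl.get_obs(): the state, without advancing time (a new reading comes with each control period).
- ctrl.camera(name): name is "side" or "top"; returns the picture (400x640x3 uint8, red, green, blue); there is no depth.
- ctrl.camera_model(name): a dict with "intrinsics" (3x3 intrinsics, pixels), "k1" (the pictures are not rectified: a ray, as slopes to the right and down, at radius r is drawn at 1 + k1 r^2 times it, then the intrinsics apply), "R" (3x3) and "t" (3): a world point X has camera coordinates R X + t. Camera axes: x right, y down, z forward; pixel columns grow to the right and rows downward; lengths in m; the calibration is good to about 2 mm. A picture is of the moment at which its call begins. camera_model takes no time and is no camera call.
- ctrl.hand_in(): hands the job in; it is judged then, once.
Trained networks look in the newest picture that a camera, given by its name, has taken for a name from the list of things; names that differ only in an ending like _2 or _b are one class to them, and where a whole thing is asked for, a point or a joint stands for the part that bears it (a point fixed in the world has none). Each returns a list of dicts, best first, with "confidence" (0 to 1); they miss things now and then, are a little off and sometimes report something else, mostly with a low value. They report only what shows in the picture. A call takes as long as a camera call. They do not tell look-alikes from the thing itself.
- ctrl.masks_of(query, camera): "pixels" (400x640 bool, what is visible of it) and "at" ([column, row] in pixels, amid what is visible of it).
- ctrl.place_of(query, camera): "at" ([column, row] in pixels: a listed point, or the origin of a listed thing).
The state is a dict: "time_s": time; "qpos": joint angles; "joint_vel": joint speeds; "tau": joint torques, N m; "ee_pos": TCP position; "eef_rot": TCP orientation; "force": force on the tool from outside, world axes, zero at the start; "moment": the same for the moment, N m; "grip_width": finger opening in m; "grip_force": force on a finger pad.
Only numpy, scipy, OpenCV 4.12 (cv2) and the standard library are available. Lean on these libraries where they do the work, as an engineer would, in place of code of your own. Each camera call takes 0.05 s, during which the arm holds its last target. There are 200 camera calls.

## Working session

There is one attempt and no reset: what is moved stays moved. The work goes in short steps, Python scripts to look and compute and a tool call to move; the robot and the scene stay as the last step left them, time stands still between calls to the robot, and variables do not carry over. Pictures are saved under pics/ and viewed, at most 10 in all, crops included, and the job is handed in when it is done.

Besides the shell and the picture viewer there is one more tool, called after "Emit:" by a JSON object that holds its "fn" and its "kwargs". step_arm: Moves the arm, as the interface text tells. Its arguments: {"type":"object","properties":{"plan":{"type":"array","items":{"type":"array","items":{"type":"array","items":{"type":"number"}}}},"grip":{"type":"number"},"squeeze":{"type":"number"}},"required":["plan"]}

```bash
ls; mkdir -p pics; cat > h.py <<'E'
import numpy as np, cv2
from scipy.spatial.transform import Rotation as Ro
from station import ctrl
def ray(cam,uv):
    m=ctrl.camera_model(cam);K=np.array(m['intrinsics']);R=np.array(m['R']);t=np.array(m['t'])
    d=np.linalg.solve(K,[uv[0],uv[1],1.])[:2];s=d.copy()
    for _ in range(20): s=d/(1+m['k1']*(s@s))
    v=R.T@np.array([s[0],s[1],1.]);return -R.T@t,v/np.linalg.norm(v)
def onz(cam,uv,z):
    o,v=ray(cam,uv);return o+v*(z-o[2])/v[2]
def proj(cam,X):
    m=ctrl.camera_model(cam);c=np.array(m['R'])@X+np.array(m['t']);s=c[:2]/c[2];s=s*(1+m['k1']*(s@s))
    return (np.array(m['intrinsics'])@[s[0],s[1],1])[:2]
def tri(uvs):
    A=0;b=0
    for c,uv in uvs.items():
        o,v=ray(c,uv);P=np.eye(3)-np.outer(v,v);A=A+P;b=b+P@o
    return np.linalg.solve(A,b)
def snap(cam,fn):
    im=ctrl.camera(cam);cv2.imwrite('pics/'+fn,np.ascontiguousarray(im[:,:,::-1]));return im
def pose():
    o=ctrl.get_obs();return np.array(o['ee_pos']),Ro.from_euler('xyz',o['eef_rot'])
def delta(p,rpy):
    p0,R0=pose();d=R0.inv().apply(np.array(p)-p0)/.03
    w=(R0.inv()*Ro.from_euler('xyz',rpy)).as_rotvec()/np.radians(6);return np.round(d,3),np.round(w,3)
E
python3 - <<'E'
from h import *
o=ctrl.get_obs();print(o['ee_pos'],o['eef_rot'],o['force'])
for c in('side','top'):
    snap(c,c+'1.png'); m=ctrl.camera_model(c);print(c,-np.array(m['R']).T@m['t'])
    for q in['keeper','handle_grip','hood_edge','gate_nominal','fixed_jaw','bay','food_tin','jam_jar','spice_a','tuna_tin','mug_back']:
        print(q,[(np.round(r['at'],1).tolist(),round(r['confidence'],2)) for r in ctrl.place_of(q,c)[:4]])
E
```

```text
pics
[0.22149901 0.50312602 0.20486702] [-3.14040173e+00 -1.20857232e-04  2.72683305e+00] [0.14935649 0.77868025 0.06867743]
side [ 0.58023583 -0.87001182  0.88510864]
keeper [([299.2, 258.5], 0.66), ([331.7, 246.8], 0.55)]
handle_grip [([308.0, 269.1], 0.44)]
hood_edge [([302.6, 240.6], 0.63)]
gate_nominal [([285.1, 279.1], 0.55)]
fixed_jaw [([323.4, 227.8], 0.74)]
bay [([313.3, 242.6], 0.79), ([304.8, 241.0], 0.34)]
food_tin [([286.6, 160.0], 0.64), ([276.3, 174.8], 0.63), ([307.8, 170.2], 0.6)]
jam_jar [([285.8, 355.1], 0.73), ([288.2, 158.0], 0.28)]
spice_a [([330.8, 250.6], 0.83), ([326.4, 232.7], 0.81)]
tuna_tin [([354.2, 370.0], 0.89), ([314.0, 239.5], 0.69), ([323.4, 230.4], 0.32)]
mug_back [([342.9, 159.4], 0.87)]
top [ 0.4802443  -0.0462932   1.64947282]
keeper [([358.1, 212.8], 0.83)]
handle_grip [([385.8, 211.6], 0.46)]
hood_edge [([392.2, 210.0], 0.89)]
gate_nominal [([382.9, 226.2], 0.57)]
fixed_jaw [([341.3, 193.9], 0.93)]
bay [([336.7, 204.8], 0.85)]
food_tin [([255.5, 216.5], 0.69), ([252.6, 243.0], 0.58)]
jam_jar [([438.8, 223.5], 0.71)]
spice_a [([382.7, 192.4], 0.75), ([397.4, 187.7], 0.66)]
tuna_tin [([446.1, 181.0], 0.86)]
mug_back [([227.0, 179.2], 0.73), ([387.5, 209.9], 0.73)]
```

View pics/side1.png

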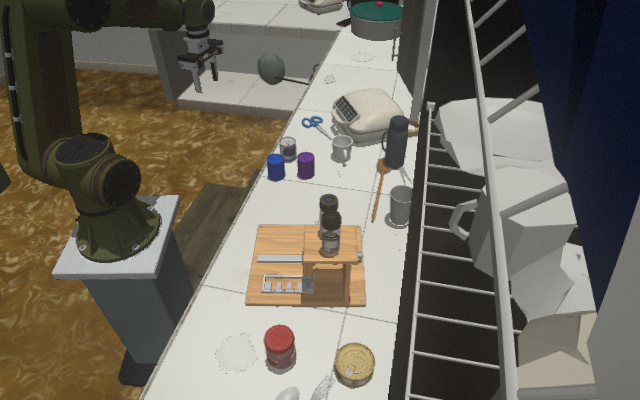

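View pics/top1.png

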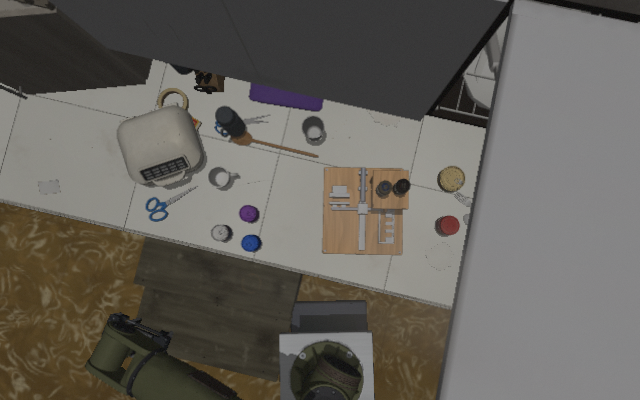

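Side: keeper at ~(305,265), blue (276,167) and purple (306,165) decoys, the real light tin at ~(287,149). Top: real tin ~(221,233), keeper board corners ~(323,168)…(403,255), jam jar (447,226), fish tin (452,179).

```bash
python3 - <<'E'
from h import *
for c,b in(('top',(310,155,420,265)),('side',(235,190,375,310))):
    im=cv2.imread(f'pics/{c}1.png')
    x0,y0,x1,y1=b;cv2.imwrite(f'pics/{c}k.png',cv2.resize(im[y0:y1,x0:x1],None,fx=5,fy=5,interpolation=cv2.INTER_CUBIC))
    if c=='top': a=cv2.resize(im[205:260,195:270],None,fx=5,fy=5,interpolation=cv2.INTER_CUBIC);A=cv2.imread('pics/topk.png')
    else: a2=cv2.resize(im[130:185,260:325],None,fx=5,fy=5,interpolation=cv2.INTER_CUBIC)
C=np.zeros((550,550,3),np.uint8);C[:a.shape[0],:a.shape[1]]=a;C[275:275+a2.shape[0],:a2.shape[1]]=a2
cv2.imwrite('pics/tins.png',C[:, :380])
E
```

```text
(no output)
```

View pics/topk.png

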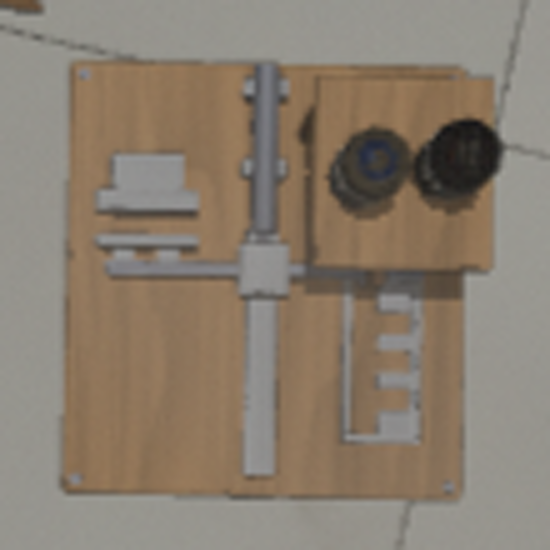

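View pics/sidek.png

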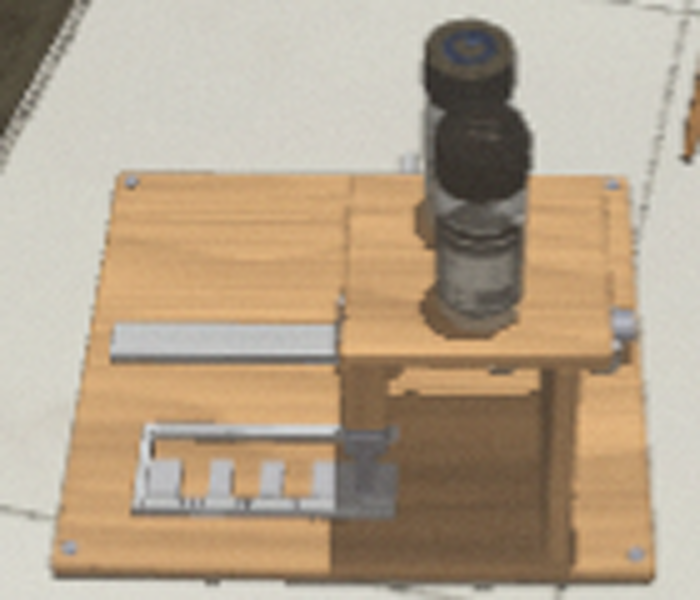

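View pics/tins.png

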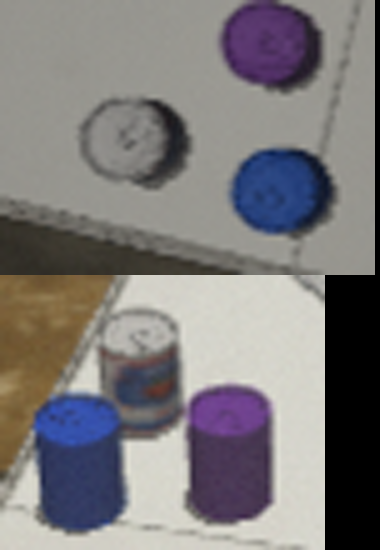

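Top crop: board corners (70,62),(62,492),(463,498),(465,66); gate teeth at y≈300/342/380/425, so the middle pocket is ~(397,361). Side crop: board corners (118,172),(630,178),(52,572),(655,577), teeth at x≈165/220/272/325. Tins crop: the labelled white tin's lid is at (125,138) top and (140,57) side.

```bash
python3 - <<'E'
from h import *
from scipy.optimize import least_squares
T=lambda x,y:np.array([310+(x+.0)/5-.4,155+y/5-.4])
S=lambda x,y:np.array([235+x/5-.4,190+y/5-.4])
obs=[('top',T(70,62),(175,115,12)),('top',T(62,492),(-125,115,12)),('top',T(463,498),(-125,-160,12)),
('side',S(118,172),(-125,115,12)),('side',S(630,178),(175,115,12)),('side',S(52,572),(-125,-160,12)),('side',S(655,577),(175,-160,12))]
def W(k,K): return np.r_[k[0],k[1],0]+Ro.from_euler('z',k[2]).apply(np.array(K)/1000.)
f=lambda k:np.concatenate([proj(c,W(k,K))-uv for c,uv,K in obs])
r=least_squares(f,[.5,-.1,0]);k=r.x;print('keeper',k,np.round(r.fun,1))
for c in('top','side'):
    kk=least_squares(lambda k:np.concatenate([proj(c,W(k,K))-uv for c2,uv,K in obs if c2==c]),k).x;print(c,kk)
inv=lambda P:Ro.from_euler('z',-k[2]).apply(P-np.r_[k[0],k[1],0])*1000
for p in[(397,300),(397,342),(397,380),(397,425)]:print('top tooth',inv(onz('top',T(*p),.02)))
for p in[(165,465),(220,465),(272,465),(325,465)]:print('side tooth',inv(onz('side',S(*p),.02)))
t=onz('top',(195+25-.4,205+27.6-.4),.072);s=onz('side',(260+28-.4,130+11.4-.4),.072);print('tin',t,s)
print('handle home',W(k,(30,-90,72)),W(k,(-32,-90,72)),'bayparked',W(k,(31,60,12)))
np.save('k.npy',k)
E
```

```text
keeper [ 0.54058726 -0.1191696  -0.04712497] [ 0.9 -1.1  0.8 -0.4  0.9  0.1 -0.6 -0.4 -0.3 -0.8 -1.  -1.   0.7 -0.6]
top [ 0.53927397 -0.11596989 -0.0414079 ]
side [ 0.54132433 -0.12128546 -0.04908977]
top tooth [   9.72546101 -109.36896765   20.        ]
top tooth [ -19.02550872 -109.72845621   20.        ]
top tooth [ -44.98584589 -110.04780233   20.        ]
top tooth [ -75.66152231 -110.41871547   20.        ]
side tooth [ -71.91046637 -102.94439823   20.        ]
side tooth [ -43.95731305 -102.46919529   20.        ]
side tooth [ -17.57066895 -102.05444323   20.        ]
side tooth [   9.29059153 -101.6658697    20.        ]
tin [0.50027463 0.34095023 0.072     ] [0.50369864 0.33740507 0.072     ]
handle home [ 0.56631428 -0.21048291  0.072     ] [ 0.50438311 -0.20756225  0.072     ] bayparked [ 0.5743793  -0.06069655  0.012     ]
```

```bash
cat >> h.py <<'E'
k=np.load('k.npy')
def W(K): return np.r_[k[0],k[1],0]+Ro.from_euler('z',k[2]).apply(np.array(K)/1000.)
def inv(P): return Ro.from_euler('z',-k[2]).apply(np.array(P)-np.r_[k[0],k[1],0])*1000
def rpy(lean,yaw=None):
    y=np.radians(lean);a=k[2] if yaw is None else yaw;c,s=np.cos(y),np.sin(y)
    M=np.array([[-c,0,s],[0,1,0],[-s,0,-c]]);return (Ro.from_euler('z',a)*Ro.from_matrix(M)).as_euler('xyz')
E
python3 - <<'E'
from h import *
for n,u,v,t in[('hood',(392.2,210),(302.6,240.6),(24,-99,160)),('jaw',(341.3,193.9),(323.4,227.8),(68,60,52)),('gate',(382.9,226.2),(285.1,279.1),(-32,-90,20)),('bay',(336.7,204.8),(313.3,242.6),(39.5,60,12))]:
    P=tri({'top':u,'side':v});print(n,t,inv(P).round(1),inv(onz('top',u,t[2]/1e3)).round(1),inv(onz('side',v,t[2]/1e3)).round(1))
print('handle side',inv(onz('side',(308,269.1),.072)))
print('blue,purple',onz('top',(251,242.5),.07),onz('top',(249,213.5),.07), 'jam',onz('top',(447,225),.097),'tuna',onz('top',(452,179),.04))
g=W((27,-90,72));R=Ro.from_euler('xyz',rpy(40));z=R.apply([0,0,1]);tc=g+.019*z
print('tcp home',tc,'pre',tc-.13*z,rpy(40));print(delta(tc-.13*z,rpy(40)))
E
```

```text
hood (24, -99, 160) [  19.6 -101.5  176.8] [  18.  -103.8  160. ] [ 20.9 -85.7 160. ]
jaw (68, 60, 52) [71.3 55.2 58.8] [75.1 55.4 52. ] [68.  61.2 52. ]
gate (-32, -90, 20) [-29.5 -89.2  17.2] [-30.4 -89.1  20. ] [-28.3 -91.2  20. ]
bay (39.5, 60, 12) [ 40.6  70.  -18.3] [40.5 70.2 12. ] [40.  42.3 12. ]
handle side [ 31.77974524 -99.47509691  72.        ]
blue,purple [0.46318256 0.23751364 0.07      ] [0.55984211 0.24250321 0.07      ] jam [ 0.50316395 -0.40625874  0.097     ] tuna [ 0.65880986 -0.44252473  0.04      ]
tcp home [ 0.57551701 -0.21091691  0.05744516] pre [ 0.49204739 -0.2069805   0.15703093] [3.14159265 0.6981317  3.09446768]
(array([-17.791, -18.037,   1.614]), array([-1.225, -6.59 , -3.367]))
```

Emit:
{"fn": "step_arm", "kwargs": {"plan": [[[-4.5, -4.5, -0.5, 0, -1.5, -0.8], [-4.5, -4.5, -0.5, 0, -1.5, -0.8], [-9, -9, -0.5, -0.3, -3, -1.7], [-9, -9, -0.5, -0.3, -3, -1.7], [-9, -9, -0.5, -0.3, -3, -1.7], [-9, -9, -0.5, -0.3, -3, -1.7], [-9, -9, -0.5, -0.3, -3, -1.7], [-9, -9, -0.5, -0.3, -3, -1.7]]], "grip": 0.4, "squeeze": 40}}

```text
time_s: 1.87
ee_pos: [0.3423, 0.1914, 0.2194]
eef_rot: [3.138, 0.316, 2.907]
force: [0.9, 0.3, 0.4]
grip_width: 0.044
grip_force: 0.0
```

```bash
cat >> h.py <<'E'
def st(g=None,lean=40,back=0):
    o=ctrl.get_obs();print('t',o['time_s'],'q',np.round(o['qpos'],2),'ee',np.round(o['ee_pos'],4),'keeper',inv(o['ee_pos']).round(1),'f',np.round(o['force'],1),'w',o['grip_width'],'gf',o['grip_force'])
    if g is not None:
        R=Ro.from_euler('xyz',rpy(lean));print('delta',*delta(W(g)+(.019-back)*R.apply([0,0,1]),rpy(lean)))
E
python3 - <<'E'
from h import *
st((27,-90,72),40,.13)
E
```

```text
t 1.8667 q [ 0.57 -0.21  2.05 -0.25  1.09 -0.67] ee [0.3423 0.1914 0.2194] keeper [-212.7  300.8  219.4] f [0.9 0.3 0.4] w 0.044008626875023965 gf 0.0
delta [ -6.905 -11.768   4.402] [-0.84  -3.632 -1.584]
```

Emit:
{"fn": "step_arm", "kwargs": {"plan": [[[-6.9, -11.8, 4.4, -0.8, -3.6, -1.6], [-6.9, -11.8, 4.4, -0.8, -3.6, -1.6], [-6.9, -11.8, 4.4, -0.8, -3.6, -1.6], [-6.9, -11.8, 4.4, -0.8, -3.6, -1.6], [-6.9, -11.8, 4.4, -0.8, -3.6, -1.6], [-6.9, -11.8, 4.4, -0.8, -3.6, -1.6], [-6.9, -11.8, 4.4, -0.8, -3.6, -1.6], [-6.9, -11.8, 4.4, -0.8, -3.6, -1.6]]]}}

```text
time_s: 2.53
ee_pos: [0.4285, -0.0332, 0.1814]
eef_rot: [-3.137, 0.69, 3.097]
force: [0.0, 1.4, -0.4]
grip_width: 0.0379
grip_force: 0.0
```

Emit:
{"fn": "step_arm", "kwargs": {"plan": [[[0, 0, 0, 0, 0, 0], [0, 0, 0, 0, 0, 0]]]}}

```text
time_s: 2.7
ee_pos: [0.4281, -0.0328, 0.1808]
eef_rot: [-3.139, 0.687, 3.093]
force: [-0.9, -0.4, -0.8]
grip_width: 0.0373
grip_force: 0.0
```

```bash
python3 - <<'E'
from h import *
st((27,-90,72),40,.13)
im=snap('side','s2.png');print([(r['at'],r['confidence']) for r in ctrl.place_of('handle_grip','side')])
cv2.imwrite('pics/s2c.png',cv2.resize(cv2.imread('pics/s2.png')[190:310,235:375],None,fx=5,fy=5,interpolation=cv2.INTER_CUBIC))
E
```

```text
t 2.7 q [-0.23 -0.3   2.34  0.27  0.44 -1.96] ee [ 0.4281 -0.0328  0.1808] keeper [-116.4   81.   180.8] f [-0.9 -0.4 -0.8] w 0.03727436231028518 gf 0.0
delta [-1.36  -5.692  2.155] [-0.033 -0.103 -0.008]
[([305.1, 268.7], 0.59)]
```

View pics/s2c.png

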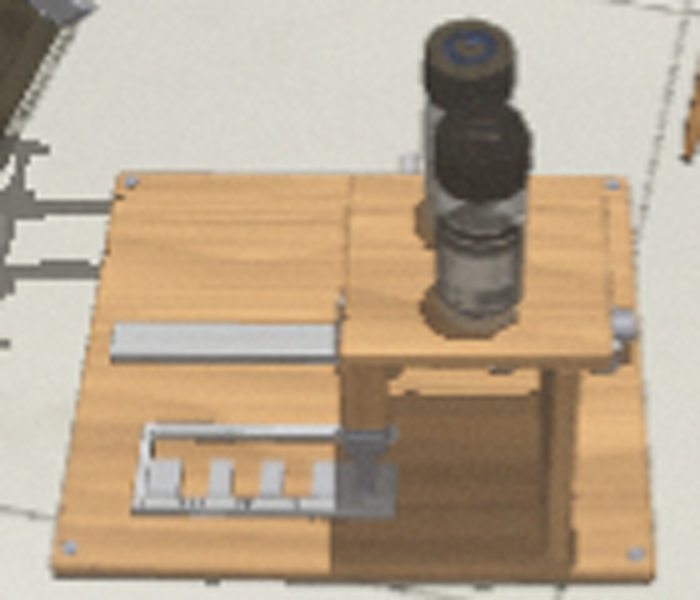

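The blade (wood, ~(364,395) in the crop) hangs above the grey hub (365,450) under the hood edge (345,355); the gripper is still left of the board.

```bash
python3 - <<'E'
from h import *
for K in[(18,-95,42),(42,-95,42),(30,-95,72),(30,-90,72),(24,-155,160),(24,-155,172),(30,-90,25)]:
    p=proj('side',W(K));print(K,((p+.4-[235,190])*5).round(0))
E
```

```text
(18, -95, 42) [341. 428.]
(42, -95, 42) [389. 428.]
(30, -95, 72) [364. 390.]
(30, -90, 72) [364. 382.]
(24, -155, 160) [340. 371.]
(24, -155, 172) [339. 354.]
(30, -90, 25) [366. 441.]
```

Emit:
{"fn": "step_arm", "kwargs": {"plan": [[[-1.4, -5.7, 2.1, 0, -0.1, 0], [-1.4, -5.7, 2.1, 0, -0.1, 0], [-1.4, -5.7, 2.1, 0, -0.1, 0], [-1.4, -5.7, 2.1, 0, -0.1, 0], [-1.4, -5.7, 2.1, 0, -0.1, 0], [-1.4, -5.7, 2.1, 0, -0.1, 0], [-1.4, -5.7, 2.1, 0, -0.1, 0], [-1.4, -5.7, 2.1, 0, -0.1, 0]]]}}

```text
time_s: 3.47
ee_pos: [0.5021, -0.1905, 0.1736]
eef_rot: [-3.127, 0.668, 3.081]
force: [-0.3, 0.2, -0.2]
grip_width: 0.0377
grip_force: 0.0
```

```bash
python3 - <<'E'
from h import *
st((27,-90,72),40,.0)
im=snap('side','s3.png');snap('top','t3.png')
a=cv2.resize(cv2.imread('pics/s3.png')[190:310,235:375],None,fx=4,fy=4,interpolation=cv2.INTER_CUBIC)
b=cv2.resize(cv2.imread('pics/t3.png')[160:280,340:400],None,fx=4,fy=4,interpolation=cv2.INTER_CUBIC)
cv2.imwrite('pics/c3.png',np.hstack([a,b]))
E
```

```text
t 3.4667 q [-0.58  0.02  2.07  0.63  0.53 -2.55] ee [ 0.5021 -0.1905  0.1736] keeper [-35.1 -73.1 173.6] f [-0.3  0.2 -0.2] w 0.03770876145952819 gf 0.0
delta [ 0.449 -0.463  4.585] [-0.221 -0.289 -0.1  ]
```

View pics/c3.png

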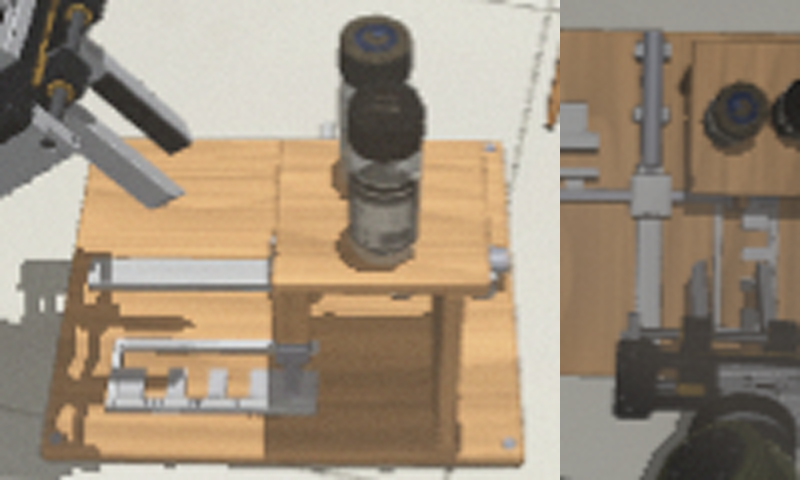

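Blade position agrees with the model; TCP approaches from above-left, but joint 6 sits at its limit, so I flip the gripper half a turn here, clear of the hood.

Emit:
{"fn": "step_arm", "kwargs": {"plan": [[[0, 0, 0, 0, 0, 1.1], [0, 0, 0, 0, 0, 2.2], [0, 0, 0, 0, 0, 3.3], [0, 0, 0, 0, 0, 4.4], [0, 0, 0, 0, 0, 5.5], [0, 0, 0, 0, 0, 6.6], [0, 0, 0, 0, 0, 7.7], [0, 0, 0, 0, 0, 8.8]]]}}

```text
time_s: 4.23
ee_pos: [0.5018, -0.1904, 0.1742]
eef_rot: [2.584, 0.392, 2.036]
force: [0.2, 0.4, -0.4]
grip_width: 0.0378
grip_force: 0.0
```

```bash
python3 - <<'E'
from h import *
st()
E
```

```text
t 4.2333 q [-0.58  0.02  2.07  0.63  0.53 -1.63] ee [ 0.5018 -0.1904  0.1742] keeper [-35.3 -73.  174.2] f [ 0.2  0.4 -0.4] w 0.037757855206489374 gf 0.0
```

Emit:
{"fn": "step_arm", "kwargs": {"plan": [[[0, 0, 0, 0, 0, 1.1], [0, 0, 0, 0, 0, 2.2], [0, 0, 0, 0, 0, 3.3], [0, 0, 0, 0, 0, 4.4], [0, 0, 0, 0, 0, 5.5], [0, 0, 0, 0, 0, 6.6], [0, 0, 0, 0, 0, 7.7], [0, 0, 0, 0, 0, 8.8]]]}}

```text
time_s: 4.9
ee_pos: [0.5018, -0.1904, 0.1742]
eef_rot: [2.489, -0.159, 1.282]
force: [-0.3, 0.7, -0.0]
grip_width: 0.0377
grip_force: 0.0
```

Emit:
{"fn": "step_arm", "kwargs": {"plan": [[[0, 0, 0, 0, 0, 1.1], [0, 0, 0, 0, 0, 2.2], [0, 0, 0, 0, 0, 3.3], [0, 0, 0, 0, 0, 4.4], [0, 0, 0, 0, 0, 5.5], [0, 0, 0, 0, 0, 6.6], [0, 0, 0, 0, 0, 7.7], [0, 0, 0, 0, 0, 8.8]]]}}

```text
time_s: 5.57
ee_pos: [0.5019, -0.1904, 0.1742]
eef_rot: [2.849, -0.611, 0.399]
force: [0.4, -0.6, -0.4]
grip_width: 0.0376
grip_force: 0.0
```

```bash
sed -i 's/M=np.array(\[\[-c,0,s\],\[0,1,0\],\[-s,0,-c\]\])/M=np.array([[c,0,s],[0,-1,0],[s,0,-c]])/' h.py; python3 - <<'E'
from h import *
st((27,-90,72),40,.1)
E
```

```text
t 5.5667 q [-0.58  0.02  2.07  0.63  0.53  0.22] ee [ 0.5019 -0.1904  0.1742] keeper [-35.3 -73.  174.2] f [ 0.4 -0.6 -0.4] w 0.037561457863782184 gf 0.0
delta [-0.716  0.303  1.275] [0.171 0.315 3.453]
```

Emit:
{"fn": "step_arm", "kwargs": {"plan": [[[-0.2, 0.1, 0.3, 0.05, 0.1, 1.1], [-0.4, 0.2, 0.6, 0.1, 0.2, 2.2], [-0.6, 0.3, 0.9, 0.17, 0.3, 3.3], [-0.72, 0.3, 1.28, 0.17, 0.32, 3.45], [-0.72, 0.3, 1.28, 0.17, 0.32, 3.45], [-0.72, 0.3, 1.28, 0.17, 0.32, 3.45]]]}}

```text
time_s: 6.07
ee_pos: [0.5113, -0.2083, 0.1336]
eef_rot: [3.136, -0.697, -0.039]
force: [-0.2, -0.0, 0.3]
grip_width: 0.0377
grip_force: 0.0
```

```bash
python3 - <<'E'
from h import *
st((27,-90,72),40,0)
E
```

```text
t 6.0667 q [-0.63  0.13  2.08  0.88  0.48  0.28] ee [ 0.5113 -0.2083  0.1336] keeper [-25.1 -90.4 133.6] f [-0.2 -0.   0.3] w 0.03771780099819766 gf 0.0
delta [ 0.013 -0.012  3.321] [-0.003  0.009  0.063]
```

Aligned; advance along the tool axis 3.3 units, slowly at the end.

Emit:
{"fn": "step_arm", "kwargs": {"plan": [[[0, 0, 0.7, 0, 0, 0], [0, 0, 1.4, 0, 0, 0], [0, 0, 2.0, 0, 0, 0], [0, 0, 2.5, 0, 0, 0], [0, 0, 2.9, 0, 0, 0], [0, 0, 3.2, 0, 0, 0], [0, 0, 3.3, 0, 0, 0], [0, 0, 3.3, 0, 0, 0]]]}}

```text
time_s: 6.73
ee_pos: [0.5754, -0.2118, 0.0582]
eef_rot: [3.136, -0.698, -0.039]
force: [0.3, -0.7, 0.2]
grip_width: 0.0374
grip_force: 0.0
```

```bash
python3 - <<'E'
from h import *
st((27,-90,72),40,0)
E
```

```text
t 6.7333 q [-0.55  0.4   1.97  1.15  0.35  0.03] ee [ 0.5754 -0.2118  0.0582] keeper [ 39.1 -90.9  58.2] f [ 0.3 -0.7  0.2] w 0.03737254238630998 gf 0.0
delta [-0.013 -0.031  0.022] [-0.    -0.002  0.061]
```

Emit:
{"fn": "step_arm", "kwargs": {"plan": [[[0, 0, 0, 0, 0, 0], [0, 0, 0, 0, 0, 0], [0, 0, 0, 0, 0, 0], [0, 0, 0, 0, 0, 0], [0, 0, 0, 0, 0, 0], [0, 0, 0, 0, 0, 0]]], "grip": 0, "squeeze": 40}}

```text
time_s: 7.23
ee_pos: [0.5752, -0.2126, 0.0581]
eef_rot: [3.137, -0.699, -0.041]
force: [-2.7, 0.7, 3.5]
grip_width: 0.0098
grip_force: 40.0
```

```bash
cat >> h.py <<'E'
def shift(K,w=None):
    'tool-unit shift for keeper mm shift'
    p,R=pose();return np.round(R.inv().apply(Ro.from_euler('z',k[2]).apply(np.array(K)/1000.))/.03,2)
E
python3 - <<'E'
from h import *
st();print(shift((-62,0,0)),shift((0,-22,0)))
E
```

```text
t 7.2333 q [-0.55  0.4   1.97  1.16  0.35  0.03] ee [ 0.5752 -0.2126  0.0581] keeper [ 39.  -91.7  58.1] f [-2.7  0.7  3.5] w 0.009761016928876674 gf 40.00041961669922
[-1.58 -0.01 -1.33] [-0.    0.73  0.  ]
```

Gripped (9.8 mm). Pull 62 mm.

Emit:
{"fn": "step_arm", "kwargs": {"plan": [[[-0.2, 0, -0.17, 0, 0, 0], [-0.5, 0, -0.42, 0, 0, 0], [-0.8, 0, -0.67, 0, 0, 0], [-1.1, 0, -0.93, 0, 0, 0], [-1.35, 0, -1.14, 0, 0, 0], [-1.5, 0, -1.26, 0, 0, 0], [-1.58, 0, -1.33, 0, 0, 0], [-1.58, 0, -1.33, 0, 0, 0]]]}}

```text
time_s: 7.9
ee_pos: [0.5133, -0.21, 0.0583]
eef_rot: [3.137, -0.699, -0.041]
force: [7.1, -0.0, -2.5]
grip_width: 0.0097
grip_force: 40.0
```

```bash
python3 - <<'E'
from h import *
st();print(shift((0,-22,0)))
E
```

```text
t 7.9 q [-0.63  0.3   2.11  1.27  0.38 -0.15] ee [ 0.5133 -0.21    0.0583] keeper [-23.  -92.   58.3] f [ 7.1 -0.  -2.5] w 0.009697284459953564 gf 39.99696135520935
[-0.    0.73  0.  ]
```

Emit:
{"fn": "step_arm", "kwargs": {"plan": [[[0, 0.1, 0, 0, 0, 0], [0, 0.2, 0, 0, 0, 0], [0, 0.3, 0, 0, 0, 0], [0, 0.36, 0, 0, 0, 0], [0, 0.36, 0, 0, 0, 0]]]}}

```text
time_s: 8.32
ee_pos: [0.5133, -0.2211, 0.0583]
eef_rot: [3.137, -0.699, -0.041]
force: [6.8, -1.2, -1.7]
grip_width: 0.0101
grip_force: 40.0
```

```bash
python3 - <<'E'
from h import *
st()
E
```

```text
t 8.3167 q [-0.65  0.31  2.1   1.26  0.39 -0.15] ee [ 0.5133 -0.2211  0.0583] keeper [ -22.5 -103.1   58.3] f [ 6.8 -1.2 -1.7] w 0.010058937766012846 gf 39.99690055847168
```

Emit:
{"fn": "step_arm", "kwargs": {"plan": [[[0, 0.1, 0, 0, 0, 0], [0, 0.2, 0, 0, 0, 0], [0, 0.3, 0, 0, 0, 0], [0, 0.3, 0, 0, 0, 0], [0, 0.3, 0, 0, 0, 0]]]}}

```text
time_s: 8.73
ee_pos: [0.5129, -0.2282, 0.058]
eef_rot: [3.14, -0.699, -0.04]
force: [7.6, 9.6, 0.2]
grip_width: 0.0098
grip_force: 40.0
```

Emit:
{"fn": "step_arm", "kwargs": {"plan": [[[0.03, 0, 0.02, 0, 0, 0], [0.05, 0, 0.04, 0, 0, 0], [0.08, 0, 0.06, 0, 0, 0], [0.1, 0, 0.08, 0, 0, 0], [0.1, 0, 0.08, 0, 0, 0]]]}}

```text
time_s: 9.15
ee_pos: [0.5168, -0.2283, 0.0581]
eef_rot: [3.14, -0.699, -0.04]
force: [7.7, 9.4, -1.2]
grip_width: 0.0097
grip_force: 40.0
```

```bash
python3 - <<'E'
from h import *
st()
E
```

```text
t 9.15 q [-0.66  0.32  2.08  1.24  0.41 -0.14] ee [ 0.5168 -0.2283  0.0581] keeper [ -18.6 -110.2   58.1] f [ 7.7  9.4 -1.2] w 0.009687384394952557 gf 40.00171959400177
```

Emit:
{"fn": "step_arm", "kwargs": {"plan": [[[0.03, -0.03, 0.02, 0, 0, 0], [0.06, -0.04, 0.05, 0, 0, 0], [0.08, -0.04, 0.07, 0, 0, 0], [0.08, -0.04, 0.07, 0, 0, 0]]]}}

```text
time_s: 9.48
ee_pos: [0.5187, -0.2284, 0.0579]
eef_rot: [3.137, -0.697, -0.041]
force: [-22.1, 5.6, 16.0]
grip_width: 0.0098
grip_force: 40.0
```

```bash
python3 - <<'E'
from h import *
st()
E
```

```text
t 9.4833 q [-0.66  0.33  2.07  1.23  0.4  -0.13] ee [ 0.5187 -0.2284  0.0579] keeper [ -16.8 -110.1   57.9] f [-22.1   5.6  16. ] w 0.009846665972406111 gf 40.01420617103577
```

On the tooth at pull ≈56 mm. Ease off and release.

Emit:
{"fn": "step_arm", "kwargs": {"plan": [[[-0.03, -0.04, -0.03, 0, 0, 0], [-0.03, -0.04, -0.03, 0, 0, 0]]]}}

```text
time_s: 9.65
ee_pos: [0.5181, -0.2276, 0.0582]
eef_rot: [3.137, -0.698, -0.041]
force: [-4.3, -0.1, 4.2]
grip_width: 0.0101
grip_force: 40.0
```

Emit:
{"fn": "step_arm", "kwargs": {"plan": [[[0, 0, 0, 0, 0, 0], [0, 0, 0, 0, 0, 0], [0, 0, 0, 0, 0, 0], [0, 0, 0, 0, 0, 0], [0, 0, -0.3, 0, 0, 0], [0, 0, -1, 0, 0, 0], [0, 0, -2, 0, 0, 0], [0, 0, -3, 0, 0, 0]]], "grip": 0.4}}

```text
time_s: 10.32
ee_pos: [0.4595, -0.2242, 0.1269]
eef_rot: [3.138, -0.696, -0.041]
force: [0.2, -0.5, 0.2]
grip_width: 0.0374
grip_force: 0.0
```

```bash
python3 - <<'E'
from h import *
st()
im=snap('side','s4.png');snap('top','t4.png')
a=cv2.resize(cv2.imread('pics/s4.png')[190:310,235:375],None,fx=4,fy=4,interpolation=cv2.INTER_CUBIC)
b=cv2.resize(cv2.imread('pics/t4.png')[160:280,340:400],None,fx=4,fy=4,interpolation=cv2.INTER_CUBIC)
cv2.imwrite('pics/c4.png',np.hstack([a,b]))
E
```

```text
t 10.3167 q [-0.75  0.07  2.17  0.95  0.54  0.12] ee [ 0.4595 -0.2242  0.1269] keeper [ -76.1 -108.7  126.9] f [ 0.2 -0.5  0.2] w 0.03740997220939336 gf 0.0
```

View pics/c4.png

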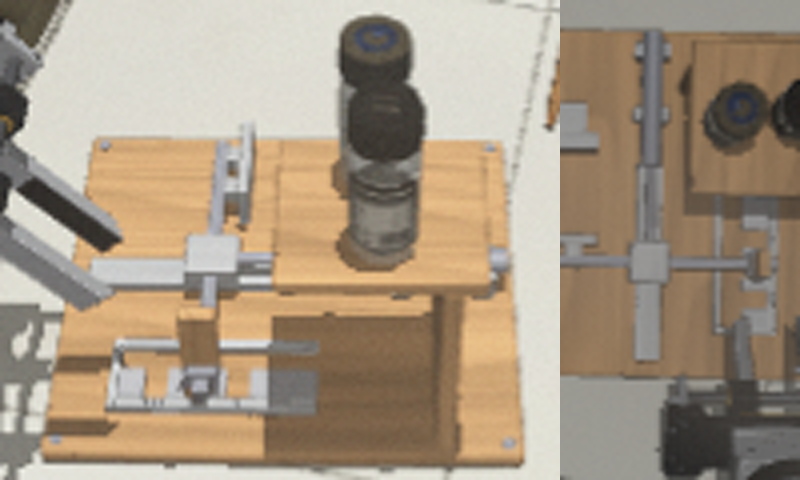

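Both views show the handle parked in the middle pocket (side crop (198,385), top crop (755,262)), jaw open. Now to the tin.

```bash
python3 - <<'E'
from h import *
for p in[(178,305),(217,305),(178,372),(217,372)]:  # blade corners? side crop x4
    pass
u=np.array([235+198/4-.4,190+345/4-.4]);print('blade',inv(onz('side',u,.06)))
print(delta((.502,.339,.2),rpy(0,0)))
E
```

```text
blade [ -26.6978744 -111.7015532   60.       ]
(array([  2.015, -18.84 ,  -1.518]), array([ 0.213, -6.695, -0.387]))
```

Emit:
{"fn": "step_arm", "kwargs": {"plan": [[[0, 0, -1, 0, 0, 0], [0, 0, -2, 0, 0, 0], [0, 0, -3, 0, 0, 0], [0, 0, -3, 0, 0, 0]]], "grip": 0.85}}

```text
time_s: 10.75
ee_pos: [0.4021, -0.2226, 0.1994]
eef_rot: [3.132, -0.702, -0.038]
force: [-0.1, 0.6, 0.2]
grip_width: 0.0612
grip_force: 0.0
```

```bash
python3 - <<'E'
from h import *
st();print(delta((.502,.339,.2),rpy(0,0)))
E
```

```text
t 10.75 q [-0.87 -0.18  2.2   0.76  0.75  0.27] ee [ 0.4021 -0.2226  0.1994] keeper [-133.5 -109.9  199.4] f [-0.1  0.6  0.2] w 0.0612191502976002 gf 0.0
(array([  2.009, -18.85 ,   1.488]), array([ 0.218, -6.697, -0.382]))
```

Emit:
{"fn": "step_arm", "kwargs": {"plan": [[[0.5, -4.5, 0.4, 0, -1.2, 0], [0.5, -4.5, 0.4, 0, -2.2, 0], [0.5, -4.5, 0.4, 0, -3.3, 0], [1, -9, 0.7, 0, -4.4, 0], [1, -9, 0.7, 0, -5.5, 0], [1, -9, 0.7, 0.1, -6.6, -0.2], [1, -9, 0.7, 0.2, -6.7, -0.4], [1, -9, 0.7, 0.2, -6.7, -0.4]]]}}

```text
time_s: 11.42
ee_pos: [0.449, 0.0322, 0.1972]
eef_rot: [-3.141, 0.01, 0.004]
force: [1.0, -1.1, -0.1]
grip_width: 0.0795
grip_force: 0.0
```

```bash
python3 - <<'E'
from h import *
st();print(delta((.502,.339,.2),rpy(0,0)))
E
```

```text
t 11.4167 q [-0.01  0.09  1.79  0.    1.27  1.56] ee [0.449  0.0322 0.1972] keeper [-98.6 146.9 197.2] f [ 1.  -1.1 -0.1] w 0.07954904117394808 gf 0.0
(array([  1.807, -10.219,  -0.105]), array([-0.005,  0.092,  0.04 ]))
```

Emit:
{"fn": "step_arm", "kwargs": {"plan": [[[0.9, -5, -0.1, 0, 0.1, 0], [0.9, -5, -0.1, 0, 0.1, 0], [0.9, -5, -0.1, 0, 0.1, 0], [0.9, -5, -0.1, 0, 0.1, 0], [1.4, -9, -0.1, 0, 0.1, 0], [1.8, -10.2, -0.1, 0, 0.1, 0], [1.8, -10.2, -0.1, 0, 0.1, 0], [1.8, -10.2, -0.1, 0, 0.1, 0]]]}}

```text
time_s: 12.08
ee_pos: [0.5012, 0.3393, 0.199]
eef_rot: [-3.139, -0.005, 0.005]
force: [-0.1, 0.3, 0.5]
grip_width: 0.0798
grip_force: 0.0
```

```bash
python3 - <<'E'
from h import *
st();print(delta((.502,.339,.033),rpy(0,0)))
snap('side','s5.png')
print([(np.round(r['at']),r['confidence'],onz('side',r['at'],0)[:2]) for r in ctrl.place_of('food_tin','side')])
E
```

```text
t 12.0833 q [ 0.53  0.43  1.37 -0.    1.34  2.1 ] ee [0.5012 0.3393 0.199 ] keeper [-61.  456.1 199. ] f [-0.1  0.3  0.5] w 0.07980946176645536 gf 0.0
(array([2.000e-03, 2.400e-02, 5.533e+00]), array([-0.024, -0.044,  0.043]))
[(array([286., 162.]), 0.76, array([0.49435098, 0.31572216])), (array([307., 173.]), 0.67, array([0.56664936, 0.24861434])), (array([313., 241.]), 0.52, array([ 0.58300903, -0.06145853]))]
```

Emit:
{"fn": "step_arm", "kwargs": {"plan": [[[0, 0, 1.2, 0, 0, 0], [0, 0, 2.4, 0, 0, 0], [0, 0, 3.3, 0, 0, 0], [0, 0, 4.1, 0, 0, 0], [0, 0, 4.8, 0, 0, 0], [0, 0, 5.3, 0, 0, 0], [0, 0, 5.5, 0, 0, 0], [0, 0, 5.5, 0, 0, 0]]]}}

```text
time_s: 12.85
ee_pos: [0.5018, 0.3352, 0.0338]
eef_rot: [-3.141, -0.004, 0.002]
force: [-0.0, 0.9, -0.0]
grip_width: 0.0799
grip_force: 0.0
```

Emit:
{"fn": "step_arm", "kwargs": {"plan": [[[0, 0, 0, 0, 0, 0], [0, 0, 0, 0, 0, 0], [0, 0, 0, 0, 0, 0], [0, 0, 0, 0, 0, 0], [0, 0, 0, 0, 0, 0], [0, 0, 0, 0, 0, 0]]], "grip": 0, "squeeze": 15}}

```text
time_s: 13.35
ee_pos: [0.5031, 0.336, 0.0369]
eef_rot: [-3.139, -0.008, 0.002]
force: [-0.2, 0.3, 5.6]
grip_width: 0.0568
grip_force: 15.0
```

Emit:
{"fn": "step_arm", "kwargs": {"plan": [[[0, 0, -0.5, 0, 0, 0], [0, 0, -1.2, 0, 0, 0], [0, 0, -2.2, 0, 0, 0], [0, 0, -3.2, 0, 0, 0], [0, 0, -3.6, 0, 0, 0], [0, 0, -3.6, 0, 0, 0]]]}}

```text
time_s: 13.85
ee_pos: [0.503, 0.336, 0.1467]
eef_rot: [-3.138, -0.011, 0.002]
force: [0.3, 1.2, -1.6]
grip_width: 0.0571
grip_force: 15.0
```

```bash
python3 - <<'E'
from h import *
st();P=W((32,60,0));P[2]=.14;print(P,delta(P,rpy(0)))
E
```

```text
t 13.85 q [ 0.53  0.47  1.43 -0.    1.23  2.1 ] ee [0.503  0.336  0.1467] keeper [-59.  452.9 146.7] f [ 0.3  1.2 -1.6] w 0.057117093077415866 gf 14.9974125623703
[ 0.57537819 -0.06074366  0.14      ] (array([ 2.39 , 13.231,  0.196]), array([-0.041, -0.103,  0.466]))
```

Emit:
{"fn": "step_arm", "kwargs": {"plan": [[[0.6, 3, 0, 0, 0, 0.1], [0.6, 3, 0, 0, 0, 0.2], [0.6, 3, 0, 0, 0, 0.2], [1.2, 7, 0.1, 0, -0.1, 0.3], [1.2, 7, 0.1, 0, -0.1, 0.3], [1.2, 7, 0.1, 0, -0.1, 0.3], [1.2, 7, 0.1, 0, -0.1, 0.3], [1.2, 7, 0.1, 0, -0.1, 0.3]]]}}

```text
time_s: 14.52
ee_pos: [0.538, 0.1239, 0.139]
eef_rot: [-3.14, 0.006, -0.033]
force: [-0.1, 0.5, -1.7]
grip_width: 0.0568
grip_force: 15.0
```

```bash
python3 - <<'E'
from h import *
st();P=W((32,60,0));P[2]=.14;print(P,delta(P,rpy(0)))
E
```

```text
t 14.5167 q [0.16 0.37 1.59 0.   1.19 1.76] ee [0.538  0.1239 0.139 ] keeper [-14.1 242.7 139. ] f [-0.1  0.5 -1.7] w 0.056809155738590515 gf 14.99747782945633
[ 0.57537819 -0.06074366  0.14      ] (array([ 1.449,  6.11 , -0.051]), array([-0.011,  0.061,  0.136]))
```

Emit:
{"fn": "step_arm", "kwargs": {"plan": [[[0.7, 3, 0, 0, 0, 0.1], [0.7, 3, 0, 0, 0, 0.1], [0.7, 3, 0, 0, 0, 0.1], [1.2, 5, 0, 0, 0, 0.1], [1.45, 6.1, 0, 0, 0.06, 0.14], [1.45, 6.1, 0, 0, 0.06, 0.14], [1.45, 6.1, 0, 0, 0.06, 0.14], [1.45, 6.1, 0, 0, 0.06, 0.14]]]}}

```text
time_s: 15.18
ee_pos: [0.5761, -0.0577, 0.1393]
eef_rot: [-3.139, -0.001, -0.045]
force: [0.1, 0.7, -1.4]
grip_width: 0.057
grip_force: 15.0
```

```bash
python3 - <<'E'
from h import *
st();P=W((32,60,0));P[2]=.048;print(P,delta(P,rpy(0)))
im=snap('side','s6.png');snap('top','t6.png')
a=cv2.resize(cv2.imread('pics/s6.png')[180:280,250:350],None,fx=4,fy=4,interpolation=cv2.INTER_CUBIC)
b=cv2.resize(cv2.imread('pics/t6.png')[170:270,310:410],None,fx=4,fy=4,interpolation=cv2.INTER_CUBIC)
cv2.imwrite('pics/c6.png',np.hstack([a,b]))
E
```

```text
t 15.1833 q [-0.16  0.42  1.51  0.    1.2   1.45] ee [ 0.5761 -0.0577  0.1393] keeper [ 32.6  63.1 139.3] f [ 0.1  0.7 -1.4] w 0.05703542612334004 gf 14.997588694095612
[ 0.57537819 -0.06074366  0.048     ] (array([-0.023,  0.109,  3.043]), array([-0.021, -0.008,  0.023]))
```

View pics/c6.png

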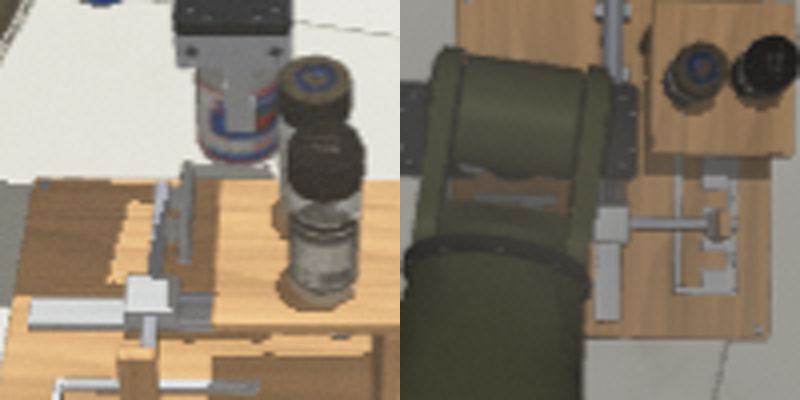

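Side crop: tin held upright, axis ~ (237,115), above the bay; top crop: gripper body right edge (638) just clear of the hood (652).

```bash
python3 - <<'E'
from h import *
for x in(27.6,32.6,37.6):
  for z in (106,142,178):
    p=(proj('side',W((x,63,z)))+.4-[250,180])*4;print(x,z,p.round(0))
im=cv2.imread('pics/s6.png')
for K in [(68,60,52),(-4,60,50),(68,25,52),(68,95,52),(-4,25,50),(-4,95,50)]: print(K,((proj('side',W(K))+.4-[250,180])*4).round(0))
E
```

```text
27.6 106 [235. 134.]
27.6 142 [234.  94.]
27.6 178 [232.  53.]
32.6 106 [242. 134.]
32.6 142 [241.  94.]
32.6 178 [240.  53.]
37.6 106 [250. 134.]
37.6 142 [249.  94.]
37.6 178 [248.  53.]
(68, 60, 52) [295. 194.]
(-4, 60, 50) [191. 195.]
(68, 25, 52) [295. 231.]
(68, 95, 52) [296. 158.]
(-4, 25, 50) [188. 233.]
(-4, 95, 50) [194. 160.]
```

Emit:
{"fn": "step_arm", "kwargs": {"plan": [[[0.06, 0.1, 0, 0, 0, 0], [0.06, 0.1, 0.5, 0, 0, 0], [0.06, 0.1, 1.1, 0, 0, 0], [0.06, 0.1, 1.7, 0, 0, 0], [0.06, 0.1, 2.2, 0, 0, 0], [0.06, 0.1, 2.6, 0, 0, 0], [0.06, 0.1, 2.8, 0, 0, 0], [0.06, 0.1, 2.8, 0, 0, 0]]]}}

```text
time_s: 15.95
ee_pos: [0.5778, -0.061, 0.0553]
eef_rot: [-3.14, -0.001, -0.044]
force: [-0.6, -0.4, -0.9]
grip_width: 0.0573
grip_force: 15.0
```

```bash
python3 - <<'E'
from h import *
st()
E
```

```text
t 15.95 q [-0.17  0.53  1.57  0.    1.04  1.44] ee [ 0.5778 -0.061   0.0553] keeper [34.4 59.8 55.3] f [-0.6 -0.4 -0.9] w 0.05732569244269604 gf 14.997444748878479
```

Emit:
{"fn": "step_arm", "kwargs": {"plan": [[[0, 0, 0.05, 0, 0, 0], [0, 0, 0.1, 0, 0, 0], [0, 0, 0.15, 0, 0, 0], [0, 0, 0.2, 0, 0, 0], [0, 0, 0.2, 0, 0, 0]]]}}

```text
time_s: 16.37
ee_pos: [0.5783, -0.0616, 0.0504]
eef_rot: [-3.14, -0.003, -0.045]
force: [-0.3, 0.7, -0.4]
grip_width: 0.0569
grip_force: 15.0
```

Emit:
{"fn": "step_arm", "kwargs": {"plan": [[[0, 0, 0.03, 0, 0, 0], [0, 0, 0.06, 0, 0, 0], [0, 0, 0.06, 0, 0, 0]]]}}

```text
time_s: 16.62
ee_pos: [0.5784, -0.0616, 0.049]
eef_rot: [-3.14, -0.003, -0.044]
force: [-2.5, -0.4, 3.8]
grip_width: 0.0573
grip_force: 15.0
```

```bash
python3 - <<'E'
from h import *
st()
E
```

```text
t 16.6167 q [-0.17  0.54  1.57  0.    1.03  1.44] ee [ 0.5784 -0.0616  0.049 ] keeper [35.1 59.2 49. ] f [-2.5 -0.4  3.8] w 0.05734750303557272 gf 14.999895840883255
```

Landed. Release and rise.

Emit:
{"fn": "step_arm", "kwargs": {"plan": [[[0, 0, 0, 0, 0, 0], [0, 0, 0, 0, 0, 0], [0, 0, 0, 0, 0, 0], [0, 0, 0, 0, 0, 0], [0, 0, -0.2, 0, 0, 0], [0, 0, -0.8, 0, 0, 0], [0, 0, -1.6, 0, 0, 0], [0, 0, -2.6, 0, 0, 0]]], "grip": 0.8}}

```text
time_s: 17.28
ee_pos: [0.5773, -0.0616, 0.1267]
eef_rot: [-3.14, 0.0, -0.044]
force: [0.5, -0.3, -1.0]
grip_width: 0.0751
grip_force: 0.0
```

```bash
python3 - <<'E'
from h import *
st()
snap('side','s7.png')
print([(np.round(r['at'],1),round(r['confidence'],2),inv(onz('side',r['at'],.012)).round(1)) for r in ctrl.place_of('food_tin','side')])
for r in ctrl.masks_of('food_tin','side')[:4]:
    ys,xs=np.nonzero(r['pixels']);print(r['at'],r['confidence'],xs.min(),xs.max(),ys.min(),ys.max())
for K in [(32,60,12),(32,60,84),(32,60,48)]: print(K,proj('side',W(K)))
print(shift((-150,40,120)))
E
```

```text
t 17.2833 q [-0.17  0.44  1.52  0.    1.18  1.44] ee [ 0.5773 -0.0616  0.1267] keeper [ 34.   59.2 126.7] f [ 0.5 -0.3 -1. ] w 0.07514790855506302 gf 0.0
[(array([279. , 175.7]), 0.71, array([-81.8, 338.9,  12. ])), (array([309.8, 239.6]), 0.59, array([29.9, 53.5, 12. ])), (array([308.3, 172.8]), 0.45, array([ 14.9, 355.1,  12. ]))]
[275.1, 167.2] 0.78 268 284 153 180
[305.1, 224.8] 0.55 301 319 215 237
(32, 60, 12) [310.62303829 237.90739182]
(32, 60, 84) [310.08846281 219.76319326]
(32, 60, 48) [310.36091684 229.02795472]
[-4.97 -1.35 -4.03]
```

Tin stands in the bay (detector ~(310,239.6), predicted (310.6,237.9)). Back to the handle via up/back first.

Emit:
{"fn": "step_arm", "kwargs": {"plan": [[[0, 0, -1.3, 0, 0, 0], [-1, 0, -2.5, 0, 0, 0], [-2.3, 0, -2.8, 0, 0, 0], [-3.6, 0, -2.8, 0, 0.8, 0], [-5, 0, -2.8, 0, 1.9, 0], [-5.6, 1, -2.8, 0, 3, 0], [-5.8, 2.2, -2.8, 0, 4.1, 0], [-5.8, 3.4, -2.8, 0, 5.2, 0]]], "grip": 0.4}}

```text
time_s: 18.1
ee_pos: [0.3997, -0.1403, 0.2095]
eef_rot: [-3.135, -0.479, -0.043]
force: [2.4, 0.8, 0.4]
grip_width: 0.0379
grip_force: 0.0
```

```bash
python3 - <<'E'
from h import *
st();print(delta((.4021,-.2226,.1994),(3.137,-.698,-.041)))
E
```

```text
t 18.1 q [-0.58 -0.25  2.15  0.33  0.85  0.86] ee [ 0.3997 -0.1403  0.2095] keeper [-139.7  -27.8  209.5] f [2.4 0.8 0.4] w 0.037899481327647436 gf 0.0
(array([0.018, 2.739, 0.372]), array([-0.097,  2.09 , -0.015]))
```

Emit:
{"fn": "step_arm", "kwargs": {"plan": [[[0, 0.9, 0.1, 0, 0.9, 0], [0, 1.8, 0.2, -0.1, 1.7, 0], [0, 2.7, 0.35, -0.1, 2.1, 0], [0, 2.74, 0.37, -0.1, 2.1, 0], [0, 2.74, 0.37, -0.1, 2.1, 0], [0, 2.74, 0.37, -0.1, 2.1, 0]]]}}

```text
time_s: 18.6
ee_pos: [0.4029, -0.2221, 0.1981]
eef_rot: [-3.139, -0.691, -0.049]
force: [0.2, -0.4, -0.9]
grip_width: 0.0379
grip_force: 0.0
```

```bash
python3 - <<'E'
from h import *
st();print(delta((.5181,-.2276,.0582),(3.137,-.698,-.041)))
E
```

```text
t 18.6 q [-0.87 -0.17  2.19  0.75  0.76  0.29] ee [ 0.4029 -0.2221  0.1981] keeper [-132.7 -109.3  198.1] f [ 0.2 -0.4 -0.9] w 0.03790031003716444 gf 0.0
(array([-0.009,  0.013,  6.043]), array([-0.023,  0.068, -0.055]))
```

Emit:
{"fn": "step_arm", "kwargs": {"plan": [[[0, 0, 1.2, 0, 0.07, -0.05], [0, 0, 2.4, 0, 0.07, -0.05], [0, 0, 3.5, 0, 0.07, -0.05], [0, 0, 4.4, 0, 0.07, -0.05], [0, 0, 5.2, 0, 0.07, -0.05], [0, 0, 5.8, 0, 0.07, -0.05], [0, 0, 6, 0, 0.07, -0.05], [0, 0, 6, 0, 0.07, -0.05]]]}}

```text
time_s: 19.27
ee_pos: [0.5186, -0.2257, 0.0594]
eef_rot: [3.14, -0.699, -0.038]
force: [0.7, -0.2, -0.4]
grip_width: 0.0375
grip_force: 0.0
```

```bash
python3 - <<'E'
from h import *
st();print(delta((.5181,-.2276,.0582),(3.137,-.698,-.041)))
E
```

```text
t 19.2667 q [-0.66  0.32  2.08  1.23  0.4  -0.13] ee [ 0.5186 -0.2257  0.0594] keeper [ -16.9 -107.5   59.4] f [ 0.7 -0.2 -0.4] w 0.03747187558377392 gf 0.0
(array([-0.038,  0.063,  0.022]), array([-0.046, -0.005,  0.022]))
```

Emit:
{"fn": "step_arm", "kwargs": {"plan": [[[0, 0.06, 0, 0, 0, 0], [0, 0.06, 0, 0, 0, 0], [0, 0.06, 0, 0, 0, 0], [0, 0.06, 0, 0, 0, 0], [0, 0.06, 0, 0, 0, 0], [0, 0.06, 0, 0, 0, 0]]], "grip": 0, "squeeze": 30}}

```text
time_s: 19.77
ee_pos: [0.5181, -0.2284, 0.0608]
eef_rot: [3.14, -0.701, -0.039]
force: [-1.0, 6.9, 5.7]
grip_width: 0.0099
grip_force: 30.0
```

Emit:
{"fn": "step_arm", "kwargs": {"plan": [[[-0.03, 0, -0.03, 0, 0, 0], [-0.07, 0, -0.06, 0, 0, 0], [-0.08, 0, -0.07, 0, 0, 0], [-0.08, -0.15, -0.07, 0, 0, 0], [-0.08, -0.3, -0.07, 0, 0, 0], [-0.08, -0.45, -0.07, 0, 0, 0], [-0.08, -0.58, -0.07, 0, 0, 0], [-0.08, -0.58, -0.07, 0, 0, 0]]]}}

```text
time_s: 20.43
ee_pos: [0.5162, -0.2115, 0.0612]
eef_rot: [3.138, -0.702, -0.039]
force: [7.4, -0.4, -1.7]
grip_width: 0.0098
grip_force: 30.0
```

```bash
python3 - <<'E'
from h import *
st();print(shift((10,0,0)))
E
```

```text
t 20.4333 q [-0.63  0.3   2.1   1.26  0.38 -0.14] ee [ 0.5162 -0.2115  0.0612] keeper [-20.  -93.3  61.2] f [ 7.4 -0.4 -1.7] w 0.009810673676327807 gf 29.995319545269012
[0.25 0.   0.22]
```

Emit:
{"fn": "step_arm", "kwargs": {"plan": [[[0, -0.08, 0, 0, 0, 0], [0.05, -0.08, 0.04, 0, 0, 0], [0.12, -0.08, 0.1, 0, 0, 0], [0.2, -0.08, 0.17, 0, 0, 0], [0.28, -0.08, 0.24, 0, 0, 0], [0.34, -0.08, 0.29, 0, 0, 0], [0.38, -0.08, 0.32, 0, 0, 0], [0.38, -0.08, 0.32, 0, 0, 0]]]}}

```text
time_s: 21.1
ee_pos: [0.5313, -0.2102, 0.0612]
eef_rot: [3.137, -0.702, -0.039]
force: [7.2, -0.6, -1.5]
grip_width: 0.0097
grip_force: 30.0
```

```bash
python3 - <<'E'
from h import *
st()
E
```

```text
t 21.1 q [-0.6   0.32  2.07  1.24  0.37 -0.09] ee [ 0.5313 -0.2102  0.0612] keeper [ -5.  -91.4  61.2] f [ 7.2 -0.6 -1.5] w 0.009716251042187098 gf 29.994673132896423
```

Emit:
{"fn": "step_arm", "kwargs": {"plan": [[[0.02, 0, 0.02, 0, 0, 0], [0.04, 0, 0.03, 0, 0, 0], [0.06, 0, 0.05, 0, 0, 0], [0.08, 0, 0.07, 0, 0, 0], [0.08, 0, 0.07, 0, 0, 0]]]}}

```text
time_s: 21.52
ee_pos: [0.5342, -0.2104, 0.061]
eef_rot: [3.137, -0.701, -0.039]
force: [0.5, -0.7, 5.4]
grip_width: 0.0099
grip_force: 30.0
```

```bash
python3 - <<'E'
from h import *
st()
E
```

```text
t 21.5167 q [-0.6   0.33  2.07  1.23  0.37 -0.09] ee [ 0.5342 -0.2104  0.061 ] keeper [ -2.1 -91.4  61. ] f [ 0.5 -0.7  5.4] w 0.009854335464770662 gf 29.994686543941498
```

Jaw has met the tin (spring load gone from the wrist). Release and retreat.

Emit:
{"fn": "step_arm", "kwargs": {"plan": [[[0, 0, 0, 0, 0, 0], [0, 0, 0, 0, 0, 0], [0, 0, 0, 0, 0, 0], [0, 0, 0, 0, 0, 0], [0, 0, -0.3, 0, 0, 0], [0, 0, -1.2, 0, 0, 0], [0, 0, -2.4, 0, 0, 0], [0, 0, -3.6, 0, 0, 0]]], "grip": 0.4}}

```text
time_s: 22.18
ee_pos: [0.4629, -0.2064, 0.1426]
eef_rot: [3.139, -0.697, -0.04]
force: [0.0, -0.8, 0.4]
grip_width: 0.0374
grip_force: 0.0
```

Emit:
{"fn": "step_arm", "kwargs": {"plan": [[[0, 0, -1, 0, 0, 0], [0, 0, -2, 0, 0, 0], [0, 0, -2.5, 0, 0, 0], [0, 0, -2.5, 0, 0, 0], [0, 0, -2.5, 0, 0, 0]]]}}

```text
time_s: 22.6
ee_pos: [0.4161, -0.205, 0.2004]
eef_rot: [3.137, -0.701, -0.039]
force: [-0.8, 0.2, -0.4]
grip_width: 0.0377
grip_force: 0.0
```

```bash
python3 - <<'E'
from h import *
st()
snap('side','s8.png');snap('top','t8.png')
a=cv2.resize(cv2.imread('pics/s8.png')[190:290,240:340],None,fx=4,fy=4,interpolation=cv2.INTER_CUBIC)
b=cv2.resize(cv2.imread('pics/t8.png')[170:270,310:410],None,fx=4,fy=4,interpolation=cv2.INTER_CUBIC)
cv2.imwrite('pics/c8.png',np.hstack([a,b]))
E
```

```text
t 22.6 q [-0.8  -0.18  2.2   0.74  0.71  0.34] ee [ 0.4161 -0.205   0.2004] keeper [-120.3  -91.6  200.4] f [-0.8  0.2 -0.4] w 0.037689231970319925 gf 0.0
```

View pics/c8.png

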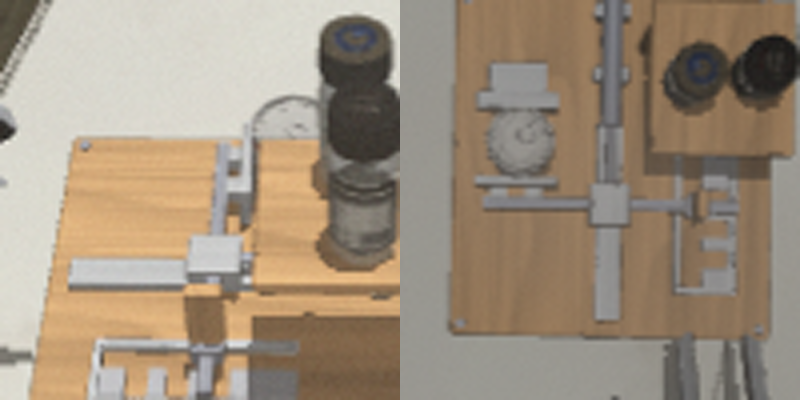

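Top crop: tin (522,140) clamped between both jaws, handle (695,205) back in the lane; side crop shows the tin upright behind the hood, nothing disturbed.

```bash
python3 -c "
from station import ctrl
print(ctrl.hand_in())"
```

```text
the job is handed in; nothing more can be done
None
```

I parked the handle in the middle pocket, stood the tin upright between the jaws, released the handle so the spring clamped it, and handed the job in at about 23 s; the hand-in returned no verdict, but the last pictures show the tin clamped and nothing disturbed around the keeper (the final crops did not cover the jam jar, fish tin or mug).

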